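# Clip the spring balance onto the torque arm

### The arm

A 6-joint arm with a two-finger parallel gripper is mounted at the origin on the work surface. World frame = base frame: x ahead of the robot, y to its left, z up, the work surface at z = 0. Lengths are in m, angles in rad, forces in N, time in s.
With the tool pointing down it reaches from about 0.3 to 0.75 m from the base axis. Payload 8.5 kg.
Tool frame: the origin (TCP) lies on the centre line of the jaws, within the pads' length; the fingertips stand 11 mm ahead of it and the grasp point (between the pads) lies 8 mm behind it (r.tip_extent is the distance from the TCP to the fingertips, in m); z points along the fingers, y is the direction in which the jaws open and shut (so a half turn about z gives the same grasp; the last joint's range is limited). The gripper opens to 85 mm and grips with 20 to 120 N. Pads are 22 mm wide; open, the fingers measure 114 mm over their backs; the gripper's body (76 mm by 85 mm) begins 54 mm behind the grasp point. The pads swing forward as they close: fully open they stand 13 mm farther back than shut.
Start: joints at [-1.502, 0.381, 1.297, -0, 1.464, -0.215], TCP at [0.154, -0.528, 0.242] pointing down, gripper open.
Joint ranges: [-3.11, 3.11], [-0.89, 2.33], [0.22, 2.48], [-1.42, 4.56], [0.17, 2.85], [-2.88, 2.88]. Speed limits (rad/s): [2.39, 2.39, 3.14, 3.14, 3.14, 3.14].

### API

Orientations are given as a unit quaternion [w, x, y, z].
In Python, from rig import r gives the robot as it stands.
- The arm moves only by the tool jog_arm, never from a script. Its argument "steps" is one flat list of numbers, 5 for each row, row after row: the opening, from 0 (shut) to 1 (fully open), then the shift along the tool's x, y, z in mm, then the turn about the tool's z in rad. A call has 1 to 20 rows; each row shifts and turns the pose as measured when the row begins, along the tool's axes as they then stand; what a row does not reach is not made up. A row lasts 1/10 s, in which the tool goes at most 50 mm and 8.59 degrees, less where a joint would pass 70% of its speed; a pose out of reach is approached as far as the arm can. A call with a gripper value outside its range is refused whole. The fingers move at their own pace and stop on an object; "squeeze" is the grip in N (left out, the last holds). Time passes only in rows, so rows that do not move let the fingers close. It gives the time, the measured TCP pose, the force and the opening at its end, in the units of the state.
- r.get_obs(): the state, without advancing time (a new reading comes with each control period).
- r.get_image(name): name is "side" or "top" or "wrist"; returns a dict with "img" (400x640x3 uint8, red, green, blue), "z_map" (400x640 float32, m along the optical axis (not along the pixel's ray), 0 where there is no reading), "fovy" (degrees; the focal length in pixels is half the picture's height over the tangent of half this angle, whatever the lens; pixels are square), "cx", "cy" (the principal point, pixels), "cam_to_world" (4x4, takes a point from camera to world coordinates); the wrist camera has in their place "tool_from_camera" (4x4, takes a point from camera to tool coordinates, whose origin is the TCP and whose axes are the flange's). Camera axes: x right, y down, z forward; pixel columns grow to the right and rows downward; lengths in m; the calibration is good to about 2 mm. A picture is of the moment at which its call begins: read the wrist's pose just before it.
- r.job_done(): hands the job in, once; it reports no verdict.
The state is a dict: "clock": time; "joints": joint angles; "joint_vel": joint speeds; "effort": joint torques, N m; "ee_pos": TCP position; "eef_rot": TCP orientation; "force": force on the tool from outside, world axes, zero at the start; "wrist_torque": the same for the moment, N m; "opening": opening from 0.0 (shut) to 1.0 (fully open).
Only numpy, scipy, OpenCV 4.12 (cv2) and the standard library are available. Lean on these libraries where they do the work, as an engineer would, in place of code of your own. Each camera call takes 0.05 s, during which the arm holds its last target.

### The job

Get the rotor ready for its torque test: pick up the spring balance and push its snap hook squarely onto the upright eye at the end of the torque arm, from the robot's side, following the arm as it gives way, until the sprung gate has opened and snapped shut behind the eye's outer bar. Then draw the balance back until the arm has followed by about a centimetre from rest and hold it a moment, to prove that it is caught, and lay the balance flat on the bench, still clipped on, and let go with the arm back at rest. Work gently (about 7 N opens the gate, stay below 12 N), touch the rotor and its stand only with the hook, and leave the other parts on the bench where they are.

Things in the scene. Friction and masses are not known exactly. Their poses are not given: they have to be found in the camera images.
- balance_grip (a point): Centre of the aluminium case, 110 x 28 x 34 mm (x, y, z), of a hand-held spring balance, 0.2 to 0.3 kg, lying flat on the bench; this point is 17 mm above its underside. x points along the balance to its snap hook, y across it (grip across y), z up. Behind the case is a small ring, to x = -85 mm.
- hook_mouth (a point): Point on the shut gate of the snap hook where the eye's bar should meet it: 112 mm ahead (x) of the case centre, 2.5 mm to +y, 2 mm up; axes as the balance. Hook, in the case centre's frame: level, two 8 mm steel prongs along x, inner faces at y = -10 and +10, outer faces at -18 and +18 (tips flare to 20.5), tips at x = 125, throat ends at x = 84.
- gate (a joint): Sprung gate, a 5 mm brass bar hinged on the -y prong (x = 112, y = -12 from the case centre), reaching across the mouth to the +y prong. 0 = shut, grows as pushed inward (to the case), at most 1.45 rad; cannot open outward. The eye's bar slips past its end near 1 rad, some 20 mm into the hook, at about 7 N, and the gate springs shut behind it.
- stand: Fixed steel test stand, round base 110 mm across, 12 mm high, with the upright spindle carrying the rotor (hub with four short blades, 150 mm across, 108 mm high). Origin: centre of the underside. z up; at rest the torque arm points along the stand's -y. The balance is pushed on along the stand's +x, its own x parallel to that.
- eye_bar (a point): Mid-height (27 mm up) of the outer, upright 7 mm bar of the steel eye at the torque arm's end, 120 mm from the spindle's axis. The eye stands in a plane through the spindle; its opening is the 21 mm between outer and inner bar (nearer the spindle), from 7.5 to 46.5 mm above the bench. The hook's +y prong goes through the opening, the -y prong outside. Axes as the stand at rest.
- rotor (a joint): Turn of the rotor with its torque arm about the upright spindle; 0 at rest, positive when the eye is pushed along the stand's +x; stops at -0.4 and +0.4. A torsion spring and damper resist: about 0.35 N per mm at the eye, so the eye gives way another 15 to 20 mm under the push that opens the gate and must be followed.
- printed_impeller: Bystander: small white printed impeller, 60 mm across, 28 mm high; origin under its centre.
- nose_cone: Bystander: steel flange 110 mm across with a pale nose cone, 74 mm high; origin under its centre.
- sieve: Bystander: round steel sieve pan, 100 mm across, 40 mm high; origin under its centre.
Not all that is in view belongs to the job. What is shaped like the stand but purple is not meant.

How it is judged:
On the way, in this order (a step that is already met when the one before it is completed fails the run):
1. the gate is pushed open against the eye's bar (value of joint gate above 0.5 rad and value of joint rotor above 0.03 rad), for 0.02 s.
2. clipped on with the gate shut, the arm is drawn back at least 5 mm at the eye (value of joint rotor below -0.042 rad and value of joint gate below 0.15 rad and x of eye_bar in the frame of balance_grip between 0.07 and 0.112 m and y of eye_bar in the frame of balance_grip between -0.012 and 0.012 m), for 0.2 s.
At the end, for the whole second after the job is handed in: The balance lies flat on the bench (case centre 13 to 22 mm up, tilted under 0.12 rad), at rest; the eye's outer bar is inside the hook (70 to 112 mm ahead of the case centre, within 12 mm of its middle line), the gate is shut (under 0.15 rad), and the torque arm is back within 0.06 rad of rest (value of joint gate below 0.15 rad and x of eye_bar in the frame of balance_grip between 0.07 and 0.112 m and y of eye_bar in the frame of balance_grip between -0.012 and 0.012 m and height (world z) of balance_grip between 0.013 and 0.022 m and angle between balance_grip's own z axis and vertical below 0.12 rad and value of joint rotor between -0.06 and 0.06 rad and linear speed of balance below 0.02 m/s); the robot touches nothing.
It fails at once if the balance pushes or pulls on the rotor with more than 14 N (contact force between balance and rotor above 14 N).
It fails at once if the robot touches the rotor or its stand with more than 3 N (contact force between any of the arm, the fingers and stand above 3 N).
It fails at once if a bystander is moved more than 15 mm (distance of any of printed_impeller, nose_cone, sieve from where it was at the start of the episode above 0.015 m).
It also fails if it takes over 61 s, if anything falls off the work surface, if the arm or the gripper's body presses on something with over 40 N, if the wrist force passes 120 N, or if a joint passes its speed limit or range.

## Working session

There is one attempt and no reset: what is moved stays moved. The work goes in short steps, Python scripts to look and compute and a tool call to move; the robot and the scene stay as the last step left them, time stands still between calls to the robot, and variables do not carry over. Pictures are saved under pics/ and viewed, and the job is handed in when it is done.

Besides the shell and the picture viewer there is one more tool, called by a JSON object that holds its "name" and its "arguments", one argument or row to a line. jog_arm: Moves the arm, as the interface text tells. Its arguments: {"type":"object","properties":{"steps":{"type":"array"},"squeeze":{"type":"number"}},"required":["steps"]}

```bash
ls; mkdir -p pics
cat > h.py <<'E'
import numpy as np,cv2
from rig import r
def grab(n,f):
    o=r.get_obs(); d=r.get_image(n); cv2.imwrite('pics/'+f+'.png',d['img'][:,:,::-1]); np.savez('pics/'+f+'.npz',ee=o['ee_pos'],q=o['eef_rot'],**d); return d
def pts(d):
    h,w=d['z_map'].shape; f=h/2/np.tan(np.radians(d['fovy'])/2); u,v=np.meshgrid(np.arange(w),np.arange(h)); z=d['z_map']
    P=np.stack([(u-d['cx'])/f*z,(v-d['cy'])/f*z,z,np.ones_like(z)],-1)
    return (P@np.array(d['cam_to_world']).T)[...,:3]
E
python3 - <<'E'
from h import *
for n in ['top','side']:
    d=grab(n,n+'0'); print(n,d['fovy'],d['cx'],d['cy'],np.round(d['cam_to_world'],3).tolist())
o=r.get_obs();print(o)
E
```

```text
pics
top 51.405210615742206 314.99774279040054 203.55456833555016 [[0.029, -0.996, 0.082, 0.383], [-0.999, -0.027, 0.018, -0.04], [-0.015, -0.082, -0.997, 1.334], [0.0, 0.0, 0.0, 1.0]]
side 43.96911840333828 311.055749726475 210.1305275276903 [[-0.924, -0.234, 0.303, 0.025], [-0.383, 0.558, -0.736, 1.134], [0.003, -0.796, -0.605, 0.995], [0.0, 0.0, 0.0, 1.0]]
{'clock': 0.1, 'joints': array([-1.50230712e+00,  3.81122168e-01,  1.29812837e+00, -1.15555757e-05,
        1.46360866e+00, -2.15288694e-01]), 'joint_vel': array([ 5.29044714e-04, -2.07776539e-03, -1.34005774e-03, -6.91639441e-04,
       -8.67859062e-04,  9.09545098e-05]), 'effort': array([ 4.40109769e-03, -4.49219334e+01, -2.31656063e+01, -1.86534262e-04,
        3.69063098e-03,  9.36365694e-06]), 'ee_pos': array([ 0.15397568, -0.52775867,  0.24179607]), 'eef_rot': array([-6.31989080e-04,  9.89950354e-01,  1.41413919e-01,  4.07115781e-05]), 'force': array([-0.22974463, -0.39639491,  0.65934181]), 'wrist_torque': array([ 0.02493504, -0.00509642,  0.01225198]), 'opening': 0.9992973662672516}
```

View pics/top0.png

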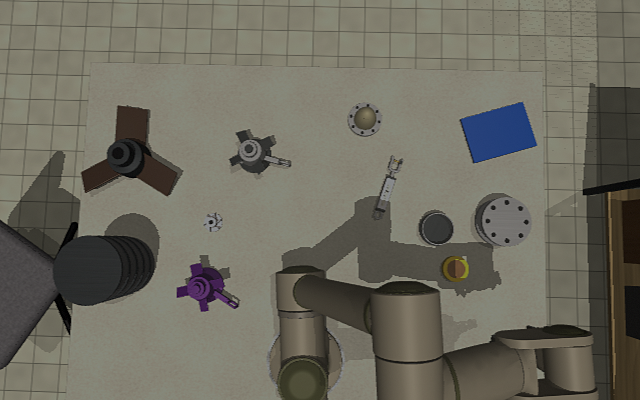

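View pics/side0.png

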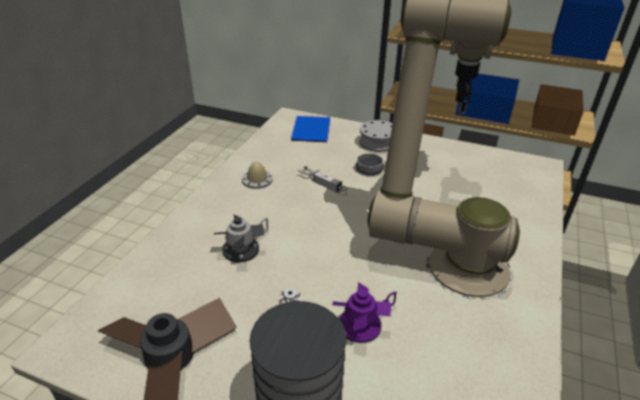

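Run:
```python
from h import *
d=np.load('pics/top0.npz'); P=pts(d); img=d['img'][:,:,::-1]
a=cv2.resize(img[110:200,210:310],None,fx=4,fy=4,interpolation=cv2.INTER_CUBIC)
b=cv2.resize(img[140:230,350:450],None,fx=4,fy=4,interpolation=cv2.INTER_CUBIC)
cv2.imwrite('pics/z0.png',np.hstack([a,b]))
for u,v in [(252,150),(287,162),(265,157),(388,185),(397,160),(378,212),(330,130),(437,228),(365,118),(213,222)]: print(u,v,P[v,u].round(4))
```

```text
252 150 [0.6393 0.1751 0.109 ]
287 162 [0.616  0.0739 0.0519]
265 157 [0.6329 0.1455 0.0373]
388 185 [ 0.5545 -0.245   0.0322]
397 160 [ 0.6406 -0.2775  0.003 ]
378 212 [ 0.4708 -0.2196 -0.0022]
330 130 [ 7.347e-01 -5.850e-02  3.000e-04]
437 228 [ 0.4241 -0.403   0.0183]
365 118 [ 0.757  -0.165   0.0697]
213 222 [0.4228 0.3027 0.0299]
```

View pics/z0.png

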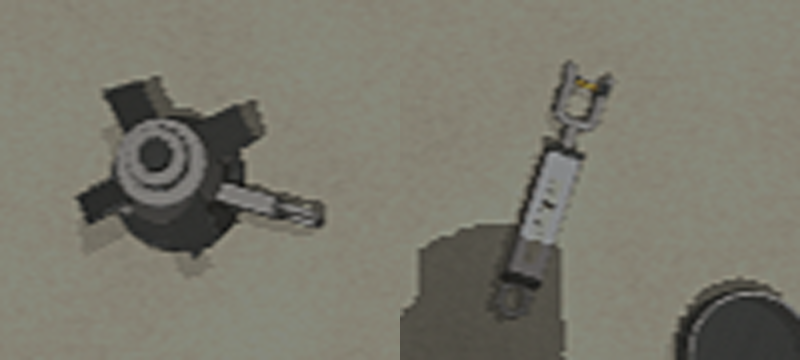

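Run:
```python
from h import *
d=np.load('pics/top0.npz'); P=pts(d)
def reg(u0,u1,v0,v1,zl,zh):
    s=P[v0:v1,u0:u1].reshape(-1,3); return s[(s[:,2]>zl)&(s[:,2]<zh)]
c=reg(370,410,150,225,.022,.05); 
m=c.mean(0); print('case',m,len(c)); 
rect=cv2.minAreaRect((c[:,:2]*1000).astype(np.float32)); print(rect, cv2.fitLine((c[:,:2]*1000).astype(np.float32),2,0,.1,.1).ravel())
t=reg(225,270,125,180,.1,.125); print('top',t.mean(0),len(t), cv2.minEnclosingCircle((t[:,:2]*1000).astype(np.float32)))
a=reg(270,300,140,180,.03,.07); print('arm',a.mean(0),len(a),cv2.minAreaRect((a[:,:2]*1000).astype(np.float32)))
print(a.round(3)[::3])
```

```text
case [ 0.53944993 -0.23947098  0.0324539 ] 426
((547.4073486328125, -244.25051879882812), (37.037025451660156, 202.73941040039062), 73.80323028564453) [ 9.5000690e-01 -3.1222880e-01  5.3944995e+02 -2.3947098e+02]
top [0.64154939 0.18589029 0.11219303] 173 ((642.5943603515625, 187.04823303222656), 22.469484329223633)
arm [0.62436226 0.10621979 0.04231518] 86 ((628.7952880859375, 109.9399642944336), (81.9667739868164, 39.679622650146484), 41.290184020996094)
[[0.671 0.124 0.07 ]
 [0.665 0.127 0.069]
 [0.662 0.127 0.069]
 [0.634 0.124 0.033]
 [0.63  0.123 0.038]
 [0.63  0.114 0.038]
 [0.628 0.123 0.034]
 [0.628 0.114 0.033]
 [0.628 0.105 0.032]
 [0.623 0.126 0.041]
 [0.625 0.117 0.035]
 [0.625 0.107 0.035]
 [0.625 0.098 0.035]
 [0.621 0.123 0.037]
 [0.62  0.113 0.041]
 [0.619 0.1   0.047]
 [0.618 0.09  0.053]
 [0.618 0.126 0.034]
 [0.619 0.117 0.03 ]
 [0.618 0.107 0.037]
 [0.615 0.095 0.055]
 [0.616 0.086 0.051]
 [0.615 0.076 0.058]
 [0.615 0.11  0.035]
 [0.615 0.1   0.037]
 [0.612 0.083 0.054]
 [0.613 0.074 0.053]
 [0.611 0.074 0.044]
 [0.609 0.072 0.038]]
```

{"name": "jog_arm", "arguments": {
  "steps": [1,45,-16,0,0,1,45,-16,0,0,1,45,-16,0,0,1,45,-16,0,0,1,45,-16,0,0,1,45,-16,0,0,1,45,-16,0,0,1,45,-16,0,0,1,45,-16,0,0,1,45,-16,0,0,1,0,0,0,0.14,1,0,0,0,0.14,1,0,0,0,0.14,1,0,0,0,0.14,1,0,0,0,0.04,1,0,0,0,0],
  "squeeze": 40
}}

```text
clock: 1.7
ee_pos: [0.5558, -0.2345, 0.2346]
eef_rot: [-0.005, 0.985, -0.17, -0.005]
force: [0.2, 0.8, 0.4]
opening: 0.999
```

Run:
```python
from h import *
o=r.get_obs();print(o['clock'],o['ee_pos'],o['eef_rot'])
d=grab('wrist','w1'); print(d['fovy'],d['cx'],d['cy'],np.round(d['tool_from_camera'],3).tolist())
```

```text
1.7 [ 0.55579661 -0.23447961  0.23458414] [-0.00453964  0.985453   -0.16980553 -0.00527746]
63.779691867502294 320.1861644635319 198.42918564436218 [[-0.0, -0.964, -0.266, 0.068], [1.0, -0.0, -0.001, -0.001], [0.0, -0.266, 0.964, -0.132], [0.0, 0.0, 0.0, 1.0]]
```

View pics/w1.png

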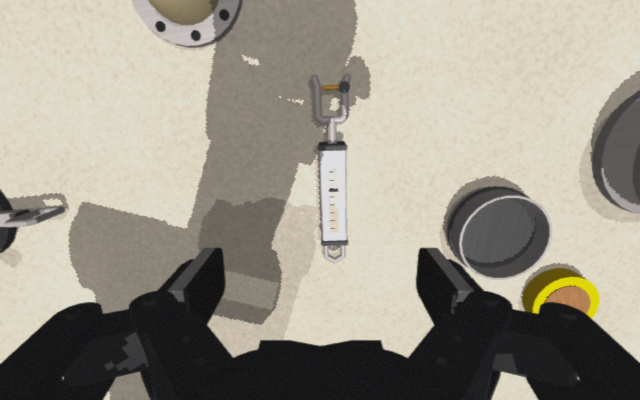

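```bash
cat >> h.py <<'E'
from scipy.spatial.transform import Rotation as Ro
def wpts(d):
    h,w=d['z_map'].shape; f=h/2/np.tan(np.radians(float(d['fovy']))/2); u,v=np.meshgrid(np.arange(w),np.arange(h)); z=d['z_map']
    P=np.stack([(u-d['cx'])/f*z,(v-d['cy'])/f*z,z,np.ones_like(z)],-1)
    T=(P@np.array(d['tool_from_camera']).T)[...,:3]
    q=d['q']; return T@Ro.from_quat([q[1],q[2],q[3],q[0]]).as_matrix().T+d['ee']
def yaw(q):
    R=Ro.from_quat([q[1],q[2],q[3],q[0]]).as_matrix(); return np.arctan2(R[1,0],R[0,0]),R
E
python3 - <<'E'
from h import *
d=np.load('pics/w1.npz'); W=wpts(d)
for b in [(360,560),]:
    pass
print('floor',W[300,100],W[150,400])
s=W[135:255,312:355].reshape(-1,3); c=s[(s[:,2]>.025)&(s[:,2]<.045)]
rect=cv2.minAreaRect((c[:,:2]*1000).astype(np.float32)); print(len(c),c.mean(0),rect)
y,R=yaw(d['q']); print('toolyaw',y, R.round(4).tolist())
vx,vy,_,_=cv2.fitLine((c[:,:2]*1000).astype(np.float32),2,0,.1,.1).ravel(); print('byaw',np.arctan2(vy,vx))
s=W[70:128,305:360].reshape(-1,3); c2=s[(s[:,2]>.008)]
print('hook',c2.mean(0),c2[:,2].max())
a=np.arctan2(vy,vx); a=a if abs(a)<1.5 else a-np.pi*np.sign(a)
B=np.array([[np.cos(a),np.sin(a)],[-np.sin(a),np.cos(a)]]); C=np.array(rect[0])/1000
q=(c2[:,:2]-C)@B.T; print('hook local',q.min(0),q.max(0))
E
```

```text
floor [0.48830673 0.09849306 0.00100713] [ 5.46194725e-01 -3.23980228e-01  4.38341211e-04]
2677 [ 0.53199427 -0.23822844  0.03509728] ((532.9241333007812, -238.39486694335938), (29.807903289794922, 120.13455200195312), 71.98472595214844)
toolyaw -0.3412302838025833 [[0.9423, -0.3347, -0.0089], [-0.3346, -0.9423, 0.0107], [-0.0119, -0.0072, -0.9999]]
byaw -0.31275454
hook [ 0.62234418 -0.26720007  0.02654775] 0.3662301315659202
hook local [ 0.06787499 -0.01930103] [0.11970472 0.02007639]
```

{"name": "jog_arm", "arguments": {
  "steps": [1,-15,6.5,0,-0.028,1,-15,6.5,0,0,1,0,0,30,0,1,0,0,40,0,1,0,0,40,0,1,0,0,30,0,1,0,0,10,0,1,0,0,0,0]
}}

```text
clock: 2.55
ee_pos: [0.5211, -0.2366, 0.0811]
eef_rot: [-0.004, 0.989, -0.149, -0.004]
force: [0.3, 0.1, 0.7]
opening: 1.003
```

Run:
```python
from h import *
d=grab('wrist','w2'); W=wpts(d)
y,R=yaw(d['q']); print('tool',d['ee'],y, R.round(4).tolist())
```

```text
Traceback (most recent call last):
  File "h.py", line 14, in wpts
    q=d['q']; return T@Ro.from_quat([q[1],q[2],q[3],q[0]]).as_matrix().T+d['ee']
      ~^^^^^
KeyError: 'q'
```

View pics/w2.png

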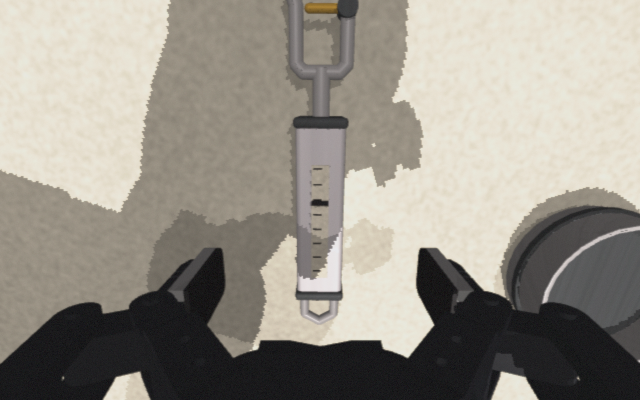

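```bash
cat >> h.py <<'E'
def wray(d,u,v,z):
    f=200/np.tan(np.radians(float(d['fovy']))/2); T=np.array(d['tool_from_camera']); _,R=yaw(d['q'])
    o=R@T[:3,3]+d['ee']; k=R@T[:3,:3]@np.array([(u-d['cx'])/f,(v-d['cy'])/f,1]); return o+k*(z-o[2])/k[2]
E
python3 - <<'E'
from h import *
d=np.load('pics/w2.npz'); W=wpts(d); y,R=yaw(d['q']); print('tool',d['ee'],y, R.round(4).tolist())
c=[wray(d,u,v,.034) for u,v in [(295,121),(348,121),(297,297),(342,296)]]
print(np.round(c,4)); f=(c[0]+c[1])/2; b=(c[2]+c[3])/2; C=(f+b)/2; print('C',C,'len',np.linalg.norm(f-b),'yaw',np.arctan2(*(f-b)[[1,0]]),'w',np.linalg.norm(c[0]-c[1]))
print('in tool', R.T@(C-d['ee']))
s=W[115:300,290:350].reshape(-1,3); print(np.median(s[:,2]))
E
```

```text
tool [ 0.52107922 -0.23655306  0.08107543] -0.29971449076378875 [[0.9554, -0.2953, -0.0061], [-0.2952, -0.9554, 0.0087], [-0.0084, -0.0065, -0.9999]]
[[ 0.5842 -0.2403  0.034 ]
 [ 0.5757 -0.2677  0.034 ]
 [ 0.4807 -0.2072  0.034 ]
 [ 0.4731 -0.2347  0.034 ]]
C [ 0.52842777 -0.23747698  0.034     ] len 0.10825879378217988 yaw -0.3108774278318645 w 0.02871105862561577
in tool [ 0.00768964 -0.00098174  0.04701975]
0.034857809695887705
```

{"name": "jog_arm", "arguments": {
  "steps": [1,-4,-0.5,15,0.011,1,0,0,25,0,1,0,0,15,0,1,0,0,8,0,1,0,0,0,0]
}}

```text
clock: 3.1
ee_pos: [0.5222, -0.238, 0.026]
eef_rot: [0.0, 0.988, -0.154, 0.004]
force: [-0.2, -0.1, -0.1]
opening: 0.999
```

{"name": "jog_arm", "arguments": {
  "steps": [1,-5,-2,5,0,1,0,0,3.5,0,1,0,0,0,0]
}}

```text
clock: 3.4
ee_pos: [0.5191, -0.2351, 0.0197]
eef_rot: [0.002, 0.988, -0.154, 0.007]
force: [-0.6, -0.0, 0.2]
opening: 1.001
```

{"name": "jog_arm", "arguments": {
  "steps": [0,0,0,0,0,0,0,0,0,0,0,0,0,0,0,0,0,0,0,0,0,0,0,0,0,0,0,0,0,0,0,0,0,0,0,0,0,0,0,0],
  "squeeze": 60
}}

```text
clock: 4.2
ee_pos: [0.5196, -0.2354, 0.0209]
eef_rot: [0.002, 0.988, -0.154, 0.007]
force: [0.0, -0.2, 1.4]
opening: 0.315
```

{"name": "jog_arm", "arguments": {
  "steps": [0,0,0,-15,0,0,0,0,-30,0,0,0,0,-30,0,0,0,0,-25,0,0,-10,-16,0,0,0,-19,-31,0,0,0,-19,-31,0,0,0,-19,-31,0,0,0,-19,-31,0,0,0,-19,-31,0,0,0,-19,-31,0,0,0,-19,-31,0,0,0,-19,-31,0,0,0,-19,-31,0,-0.028,0,-10,-16,0,-0.028,0,0,0,0,0,0,0,0,0,0]
}}

```text
clock: 5.9
ee_pos: [0.4223, 0.1322, 0.1174]
eef_rot: [0.001, 0.992, -0.126, 0.001]
force: [-0.1, -0.2, -2.5]
opening: 0.315
```

Run:
```python
from h import *
d=grab('wrist','w3'); d=np.load('pics/w3.npz')
y,R=yaw(d['q']); print('tool',d['ee'],y, R.round(4).tolist())
```

```text
tool [0.42234449 0.1321837  0.11743055] -0.2532297034196976 [[0.9681, -0.2505, 0.0019], [-0.2505, -0.9681, -0.0022], [0.0024, 0.0016, -1.0]]
```

View pics/w3.png

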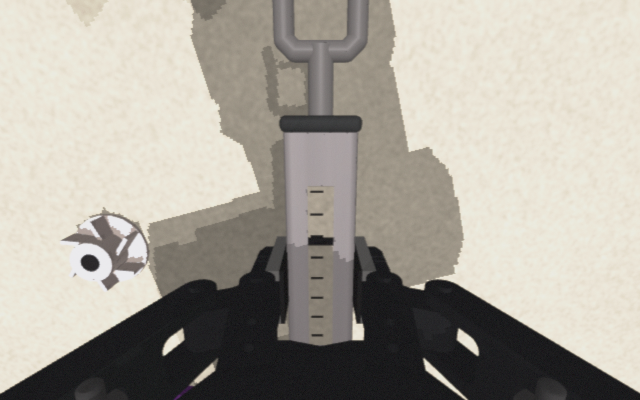

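{"name": "jog_arm", "arguments": {
  "steps": [0,0,0,-25,0,0,0,0,-35,0,0,0,0,-35,0,0,0,0,-30,0,0,15,12,-8,0,0,30,25,0,0,0,30,25,0,0,0,20,18,0,0,0,10,8,0,0,0,0,0,0,0,0,0,0,0,0]
}}

```text
clock: 7.05
ee_pos: [0.5041, 0.0047, 0.255]
eef_rot: [0.002, 0.991, -0.136, -0.001]
force: [0.6, 0.3, -2.9]
opening: 0.318
```

Run:
```python
from h import *
d=grab('wrist','w4'); d=np.load('pics/w4.npz')
y,R=yaw(d['q']); print('tool',d['ee'],y, R.round(4).tolist())
```

```text
tool [0.50408658 0.00465054 0.25502434] -0.27377089375180563 [[0.9628, -0.2704, -0.0017], [-0.2704, -0.9628, -0.0034], [-0.0007, 0.0038, -1.0]]
```

View pics/w4.png

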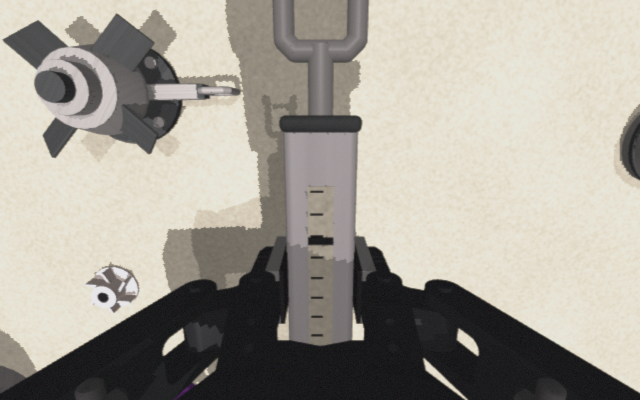

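Run:
```python
from h import *
d=np.load('pics/w4.npz'); W=wpts(d); img=d['img'][:,:,::-1]
a=cv2.resize(img[60:125,140:260],None,fx=6,fy=6,interpolation=cv2.INTER_CUBIC); cv2.imwrite('pics/z4.png',a)
for v in range(84,100,2): print(v,[tuple((W[v,u]*1000).round(0).astype(int)) for u in range(195,242,5)])
print(W[84,53],W[60,53])
```

```text
84 [(np.int64(629), np.int64(105), np.int64(34)), (np.int64(627), np.int64(99), np.int64(36)), (np.int64(632), np.int64(105), np.int64(1)), (np.int64(630), np.int64(100), np.int64(0)), (np.int64(629), np.int64(94), np.int64(1)), (np.int64(627), np.int64(89), np.int64(0)), (np.int64(626), np.int64(83), np.int64(1)), (np.int64(624), np.int64(77), np.int64(1)), (np.int64(622), np.int64(72), np.int64(2)), (np.int64(621), np.int64(67), np.int64(1))]
86 [(np.int64(627), np.int64(105), np.int64(36)), (np.int64(626), np.int64(100), np.int64(36)), (np.int64(625), np.int64(96), np.int64(32)), (np.int64(628), np.int64(100), np.int64(0)), (np.int64(619), np.int64(80), np.int64(53)), (np.int64(618), np.int64(76), np.int64(51)), (np.int64(617), np.int64(72), np.int64(49)), (np.int64(622), np.int64(78), np.int64(1)), (np.int64(621), np.int64(73), np.int64(0)), (np.int64(619), np.int64(67), np.int64(1))]
88 [(np.int64(625), np.int64(106), np.int64(35)), (np.int64(621), np.int64(95), np.int64(52)), (np.int64(620), np.int64(90), np.int64(55)), (np.int64(618), np.int64(85), np.int64(54)), (np.int64(617
[... 1889 characters left out ...]
, (np.int64(614), np.int64(88), np.int64(0)), (np.int64(612), np.int64(82), np.int64(0)), (np.int64(610), np.int64(77), np.int64(0)), (np.int64(609), np.int64(71), np.int64(1))]
98 [(np.int64(616), np.int64(110), np.int64(34)), (np.int64(615), np.int64(105), np.int64(34)), (np.int64(614), np.int64(100), np.int64(33)), (np.int64(616), np.int64(104), np.int64(2)), (np.int64(615), np.int64(100), np.int64(-1)), (np.int64(613), np.int64(94), np.int64(1)), (np.int64(611), np.int64(88), np.int64(0)), (np.int64(610), np.int64(83), np.int64(1)), (np.int64(608), np.int64(77), np.int64(0)), (np.int64(607), np.int64(72), np.int64(1))]
[0.64489514 0.18345435 0.11976092] [0.66437883 0.18267634 0.10881196]
```

View pics/z4.png

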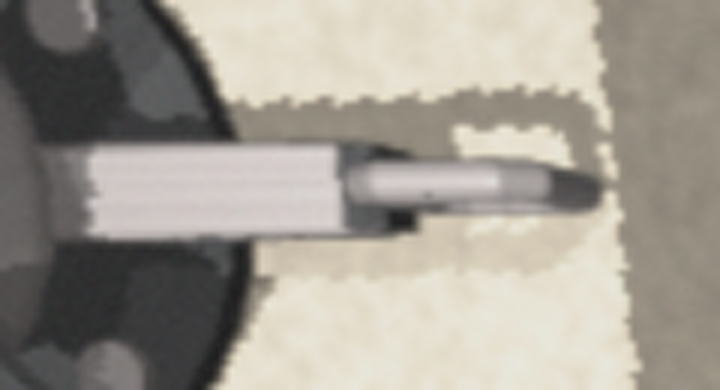

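Run:
```python
from h import *
d=np.load('pics/w4.npz'); W=wpts(d); img=d['img'][:,:,::-1]
s=W[30:140,0:150].reshape(-1,3)
for lo,hi in [(.116,.124),(.1,.111),(.09,.1)]:
    c=s[(s[:,2]>lo)&(s[:,2]<hi)]; print(lo,len(c),np.median(c[:,2]),cv2.minEnclosingCircle((c[:,:2]*1000).astype(np.float32)),c.mean(0))
# base rim: z~.012
s=W[0:170,0:260].reshape(-1,3); 
# arm beam
s=W[75:110,155:196].reshape(-1,3); c=s[(s[:,2]>.03)&(s[:,2]<.042)]; l=cv2.fitLine((c[:,:2]*1000).astype(np.float32),2,0,.1,.1).ravel(); print('beam',len(c),l,np.arctan2(l[0],l[1]))
s=W[80:100,198:242].reshape(-1,3); c=s[(s[:,2]>.046)&(s[:,2]<.06)]; l=cv2.fitLine((c[:,:2]*1000).astype(np.float32),2,0,.1,.1).ravel(); print('eye top',len(c),l,np.arctan2(l[0],l[1]))
for z,(u,v) in [(.12,(53,84)),(.036,(155,91.7)),(.036,(195,91.7)),(.05,(225,90.7)),(.027,(240,91.3))]: print(u,v,wray(d,u,v,z))
```

```text
0.116 900 0.12076554852258793 ((643.5042724609375, 185.954833984375), 12.794605255126953) [0.64331515 0.18462972 0.12054582]
0.1 1672 0.10872262985804639 ((643.8035888671875, 185.85536193847656), 22.639284133911133) [0.64169771 0.17892598 0.10800731]
0.09 2216 0.09112741544778753 ((643.8630981445312, 185.68804931640625), 34.62076950073242) [0.64037499 0.17491495 0.09176959]
beam 655 [2.5285855e-01 9.6750325e-01 6.2780981e+02 1.2722811e+02] 0.25563368
eye top 248 [2.5270697e-01 9.6754289e-01 6.1583917e+02 8.1892410e+01] 0.25547704
53 84 [0.64482799 0.18327954 0.12      ]
155 91.7 [0.63305507 0.14674219 0.036     ]
195 91.7 [0.62183964 0.1068451  0.036     ]
225 90.7 [0.61257209 0.07302219 0.05      ]
240 91.3 [0.61060578 0.0636889  0.027     ]
```

Run:
```python
from h import *
d=np.load('pics/w4.npz'); img=d['img'][:,:,::-1]
cv2.imwrite('pics/z5.png',cv2.resize(img[0:170,0:200],None,fx=4,fy=3.5*4/3.5,interpolation=cv2.INTER_CUBIC)[:600])
```

```text
(no output)
```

View pics/z5.png

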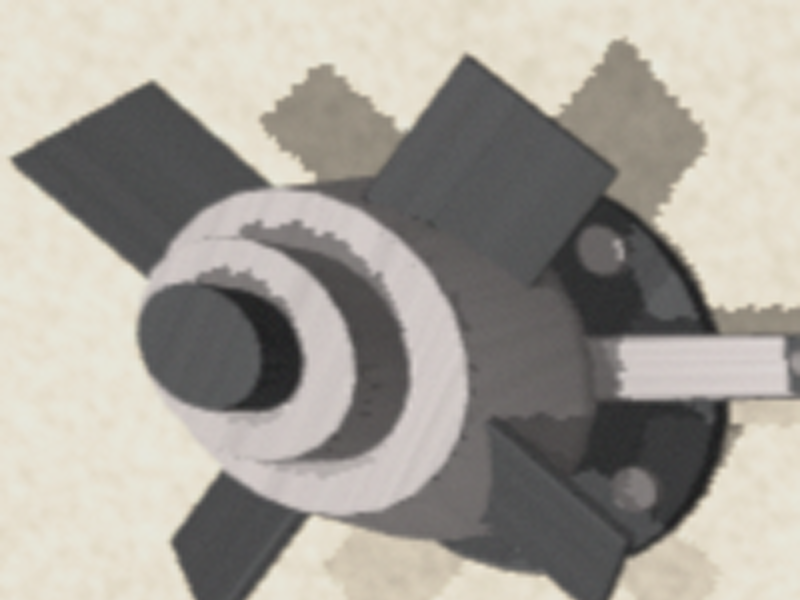

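Run:
```python
from h import *
d=np.load('pics/w4.npz'); img=d['img'][:,:,::-1]
cv2.imwrite('pics/z6.png',cv2.resize(img[0:140,260:380],None,fx=4,fy=4,interpolation=cv2.INTER_CUBIC))
f=200/np.tan(np.radians(float(d['fovy']))/2); T=d['tool_from_camera']
def ray(u,v,z):
    k=T[:3,:3]@np.array([(u-d['cx'])/f,(v-d['cy'])/f,1]); o=T[:3,3]; return (o+k*(z-o[2])/k[2])*1000
P=np.stack(np.meshgrid(np.arange(640),np.arange(400)),-1)
z=d['z_map']; 
def tp(u,v): 
    k=np.array([(u-d['cx'])/f,(v-d['cy'])/f,1,1/z[v,u]])*z[v,u]; return ((T@k)[:3]*1000).round(1)
for v in [3,10,20]: print(v,[tp(u,v) for u in (276,279,283,287)],[tp(u,v) for u in (352,356,360,364)])
print([tp(u,80) for u in (311,320,332)]); print([tp(320,v) for v in (115,120,125,130,140,160)])
print([tp(u,150) for u in (288,290,320,350,354)]); print([tp(320,v) for v in (44,48,52)])
```

```text
3 [array([105.2, -17.1,  -0.6]), array([105.2, -16. ,  -0.7]), array([105.1, -14.5,  -0.9]), array([105.3, -13.1,  -0.4])] [array([104.7,  10.4,  -2.2]), array([105.3,  12.1,  -0.3]), array([104.9,  13.4,  -1.8]), array([105.3,  15. ,  -0.4])]
10 [array([103. , -17.3,  -0.2]), array([102.9, -16.1,  -0.9]), array([102.5, -14.5,  -2.1]), array([102.6, -13. ,  -1.9])] [array([103.2,  10.7,   0.5]), array([102.8,  12. ,  -1.1]), array([102.9,  13.6,  -0.5]), array([102.5,  14.8,  -2.3])]
20 [array([ 99.6, -17.3,  -0.6]), array([ 99.2, -16. ,  -2.4]), array([ 99.7, -14.8,  -0.3]), array([ 99.6, -13.3,  -0.6])] [array([99.7, 10.7, -0.3]), array([99.5, 12.1, -1.2]), array([99.4, 13.6, -1.5]), array([99.6, 15.1, -0.6])]
[array([78.8, -4.6, -0.4]), array([78.6, -1.1, -3.3]), array([78.9,  3.6,  0.3])]
[array([ 65.9,  -1.1, -12.5]), array([ 64.2,  -1.1, -15.2]), array([ 62.5,  -1.1, -15. ]), array([ 60.6,  -1.1, -13.8]), array([ 57. ,  -1.1, -13. ]), array([ 49.6,  -1.1, -13. ])]
[array([ 53.4, -12.9, -13.3]), array([ 53.4, -12.2, -13.1]), array([ 53.4,  -1.1, -13.3]), array([ 53.4,  10. , -13.4]), array([ 53.3,  11.6, -12.3])]
[array([91. , -1.1, -3.4]), array([89.8, -1.1, -2.9]), array([88.2, -1.1, -3.8])]
```

View pics/z6.png

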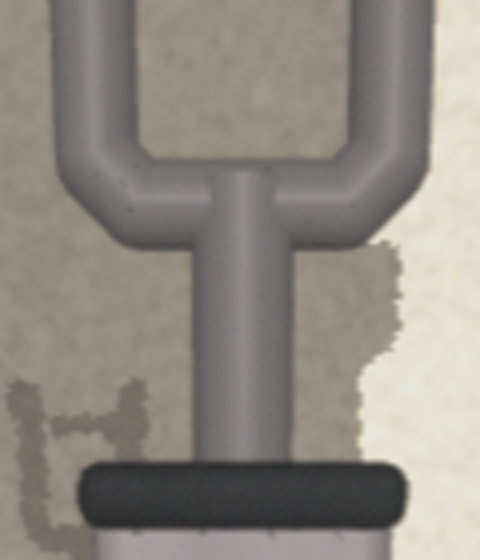

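{"name": "jog_arm", "arguments": {
  "steps": [0,-15,-16,0,-0.017,0,-30,-32,0,0,0,-25,-26,0,0,0,-12,-12,0,0,0,0,0,0,0,0,0,0,20,0,0,0,0,35,0,0,0,0,35,0,0,0,0,35,0,0,0,0,25,0,0,0,0,15,0,0,0,0,0,0]
}}

```text
clock: 8.3
ee_pos: [0.4412, 0.117, 0.0869]
eef_rot: [0.001, 0.992, -0.122, 0.003]
force: [0.4, -0.2, -2.5]
opening: 0.31
```

```bash
cat > st.py <<'E'
from h import *
o=r.get_obs(); y,R=yaw(o['eef_rot']); p=o['ee_pos']
eye=np.array([.613,.070]); phi=-.257; X=np.array([np.cos(phi),np.sin(phi)]); Y=np.array([-X[1],X[0]])
t=eye-p[:2]; tx,ty=R[:2,0],R[:2,1]
off=R@np.array([.009,-.0008,.004]); C=p+off; b=np.array([np.cos(y),np.sin(y)]); e=eye-C[:2]
print('clk',o['clock'],'p',p.round(4),'yaw',round(y,4),'tilt',R[:2,2].round(4),'C',C.round(4),'rest eye in balance mm',(np.array([e@b,e@np.array([-b[1],b[0]])])*1000).round(2),'F',o['force'].round(2),'Fx along',round(float(o['force'][:2]@X),2), 'tiltx',R[2,0].round(4),R[2,1].round(4))
E
python3 st.py
```

```text
clk 8.3 p [0.4412 0.117  0.0869] yaw -0.2452 tilt [ 0.0059 -0.003 ] C [0.4502 0.1156 0.0829] rest eye in balance mm [169.04  -4.7 ] F [ 0.35 -0.17 -2.46] Fx along 0.38 tiltx 0.0065 0.0015
```

{"name": "jog_arm", "arguments": {
  "steps": [0,0,5,10,0.012,0,0,0,20,0,0,0,0,18,0,0,0,0,8,0,0,0,0,0,0]
}}

```text
clock: 8.8
ee_pos: [0.4438, 0.1116, 0.0336]
eef_rot: [0.001, 0.992, -0.128, 0.007]
force: [-0.2, 0.2, -2.2]
opening: 0.319
```

```bash
python3 st.py
python3 - <<'E'
from h import *
for n in ('top','side'): 
    d=grab(n,n+'5')
d=np.load('pics/top5.npz')['img'][:,:,::-1]; cv2.imwrite('pics/zt5.png',cv2.resize(d[110:230,220:330],None,fx=5,fy=5,interpolation=cv2.INTER_CUBIC))
d=np.load('pics/side5.npz')['img'][:,:,::-1]; cv2.imwrite('pics/zs5.png',cv2.resize(d[160:280,200:340],None,fx=5,fy=5,interpolation=cv2.INTER_CUBIC))
E
```

```text
clk 8.8 p [0.4438 0.1116 0.0336] yaw -0.2563 tilt [ 0.0147 -0.0034] C [0.4528 0.1101 0.0297] rest eye in balance mm [165.13   1.81] F [-0.25  0.2  -2.23] Fx along -0.29 tiltx 0.015 -0.0005
```

View pics/zt5.png

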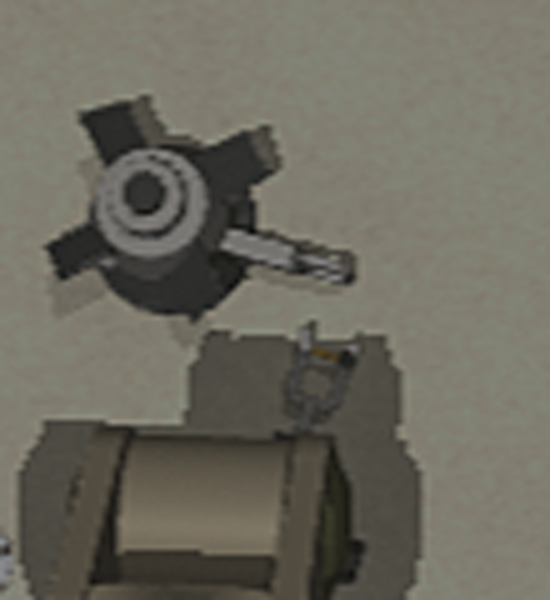

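View pics/zs5.png

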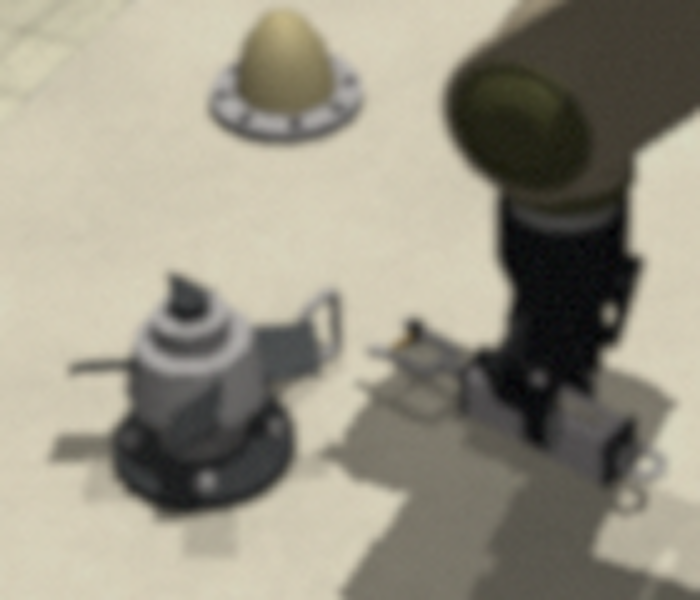

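{"name": "jog_arm", "arguments": {
  "steps": [0,8,0.5,5,0,0,10,0,0,0,0,10,0,0,0,0,8,0,0,0,0,6,0,0,0,0,0,0,0,0]
}}

```text
clock: 9.5
ee_pos: [0.4905, 0.0993, 0.0321]
eef_rot: [0.0, 0.992, -0.128, 0.011]
force: [0.0, -0.3, -2.3]
opening: 0.313
```

```bash
python3 st.py
python3 - <<'E'
from h import *
for n in ('top','side'): 
    d=grab(n,n+'6')
d=np.load('pics/top6.npz')['img'][:,:,::-1]; a=cv2.resize(d[120:200,240:320],None,fx=5,fy=5,interpolation=cv2.INTER_CUBIC)
d=np.load('pics/side6.npz')['img'][:,:,::-1]; b=cv2.resize(d[195:275,220:300],None,fx=5,fy=5,interpolation=cv2.INTER_CUBIC)
cv2.imwrite('pics/z6b.png',np.hstack([a,b]))
E
```

```text
clk 9.5 p [0.4905 0.0993 0.0321] yaw -0.2563 tilt [ 0.0213 -0.0035] C [0.4995 0.0978 0.0283] rest eye in balance mm [116.88   1.89] F [ 0.02 -0.3  -2.3 ] Fx along 0.09 tiltx 0.0215 -0.002
```

View pics/z6b.png

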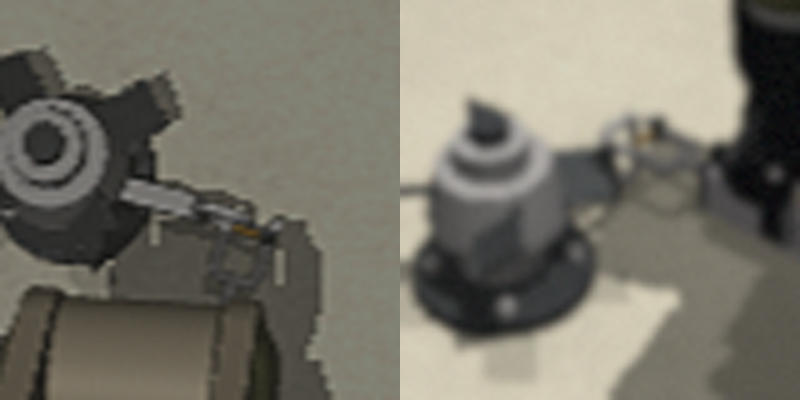

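{"name": "jog_arm", "arguments": {
  "steps": [0,2,0.3,1,0,0,2,0.3,1,0,0,2,0,1,0,0,2,0,1,0,0,2,0,0,0,0,2,0,0,0]
}}

```text
clock: 10.2
ee_pos: [0.4993, 0.0964, 0.0277]
eef_rot: [0.0, 0.992, -0.127, 0.008]
force: [-2.6, 0.8, -0.4]
opening: 0.316
```

```bash
python3 st.py
```

```text
clk 10.2 p [0.4993 0.0964 0.0277] yaw -0.2551 tilt [ 0.0159 -0.003 ] C [0.5083 0.0949 0.0238] rest eye in balance mm [107.58   2.36] F [-2.63  0.77 -0.39] Fx along -2.74 tiltx 0.0162 -0.0011
```

{"name": "jog_arm", "arguments": {
  "steps": [0,2.5,0,0,0,0,2.5,0,0,0,0,2.5,-0.2,0,0,0,2.5,-0.2,0,0,0,2.5,0,0,0]
}}

```text
clock: 10.7
ee_pos: [0.5106, 0.0938, 0.0273]
eef_rot: [0.001, 0.992, -0.127, 0.006]
force: [-5.4, 1.6, -1.3]
opening: 0.309
```

```bash
python3 st.py
```

```text
clk 10.7 p [0.5106 0.0938 0.0273] yaw -0.2548 tilt [ 0.0109 -0.0024] C [0.5195 0.0923 0.0234] rest eye in balance mm [96.09  1.95] F [-5.37  1.55 -1.34] Fx along -5.59 tiltx 0.0111 -0.0004
```

{"name": "jog_arm", "arguments": {
  "steps": [0,2.5,0,0,0,0,2.5,0,0,0,0,2.5,-0.2,0,0,0,2.5,-0.2,0,0]
}}

```text
clock: 11.1
ee_pos: [0.5179, 0.0917, 0.0261]
eef_rot: [0.001, 0.992, -0.127, 0.001]
force: [-6.6, 0.5, -1.9]
opening: 0.317
```

```bash
python3 st.py
python3 - <<'E'
from h import *
for n in ('top','side'): 
    d=grab(n,n+'7')
d=np.load('pics/top7.npz')['img'][:,:,::-1]; a=cv2.resize(d[120:200,240:320],None,fx=5,fy=5,interpolation=cv2.INTER_CUBIC)
d=np.load('pics/side7.npz')['img'][:,:,::-1]; b=cv2.resize(d[195:275,220:300],None,fx=5,fy=5,interpolation=cv2.INTER_CUBIC)
cv2.imwrite('pics/z7.png',np.hstack([a,b]))
E
```

```text
clk 11.1 p [0.5179 0.0917 0.0261] yaw -0.2553 tilt [ 0.0019 -0.0019] C [0.5268 0.0902 0.0221] rest eye in balance mm [88.52  2.19] F [-6.55  0.52 -1.9 ] Fx along -6.47 tiltx 0.0023 0.0014
```

View pics/z7.png

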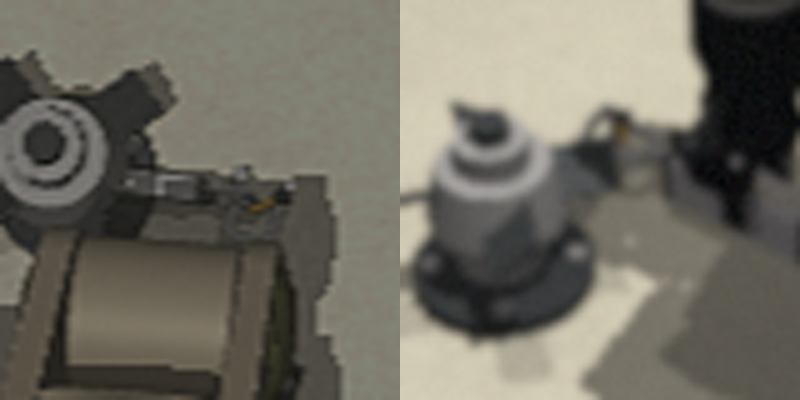

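{"name": "jog_arm", "arguments": {
  "steps": [0,2.5,0,0,0,0,2.5,0,0,0,0,2.5,-0.2,0,0]
}}

```text
clock: 11.5
ee_pos: [0.523, 0.0894, 0.0248]
eef_rot: [0.002, 0.992, -0.128, -0.003]
force: [-4.8, -1.1, -2.3]
opening: 0.319
```

```bash
python3 st.py
```

```text
clk 11.5 p [0.523  0.0894 0.0248] yaw -0.2569 tilt [-0.0059 -0.0024] C [0.5319 0.0878 0.0208] rest eye in balance mm [82.99  3.35] F [-4.77 -1.14 -2.33] Fx along -4.33 tiltx -0.0051 0.0038
```

```bash
cat > look.py <<'E'
import sys
from h import *
k=sys.argv[1]
for n in ('top','side'): 
    d=grab(n,n+k)
d=np.load('pics/top%s.npz'%k)['img'][:,:,::-1]; a=cv2.resize(d[140:190,260:310],None,fx=8,fy=8,interpolation=cv2.INTER_CUBIC)
d=np.load('pics/side%s.npz'%k)['img'][:,:,::-1]; b=cv2.resize(d[205:255,240:290],None,fx=8,fy=8,interpolation=cv2.INTER_CUBIC)
cv2.imwrite('pics/z%s.png'%k,np.hstack([a,b]))
E
python3 look.py 8
```

```text
(no output)
```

View pics/z8.png

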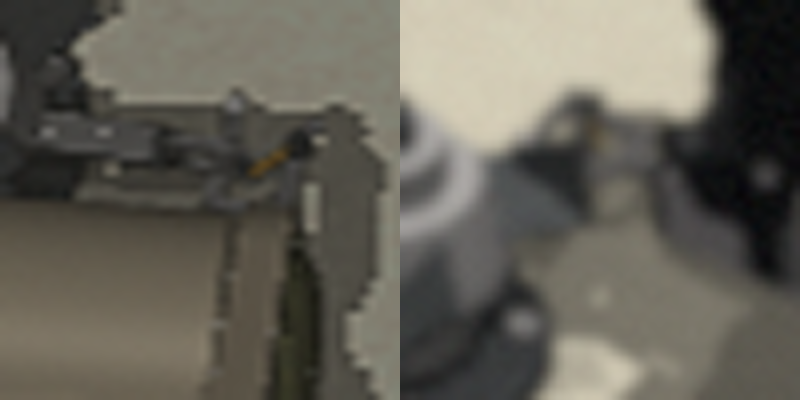

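{"name": "jog_arm", "arguments": {
  "steps": [0,2.5,-0.2,-0.5,0,0,2.5,-0.2,-0.5,0,0,2,0,0,0]
}}

```text
clock: 11.9
ee_pos: [0.5306, 0.0874, 0.0255]
eef_rot: [0.002, 0.992, -0.128, -0.003]
force: [-4.8, 1.3, -0.9]
opening: 0.313
```

```bash
python3 st.py;python3 look.py 9
```

```text
clk 11.9 p [0.5306 0.0874 0.0255] yaw -0.2575 tilt [-0.006  -0.0026] C [0.5394 0.0859 0.0214] rest eye in balance mm [75.19  3.34] F [-4.79  1.29 -0.92] Fx along -4.96 tiltx -0.0051 0.0041
```

View pics/z9.png

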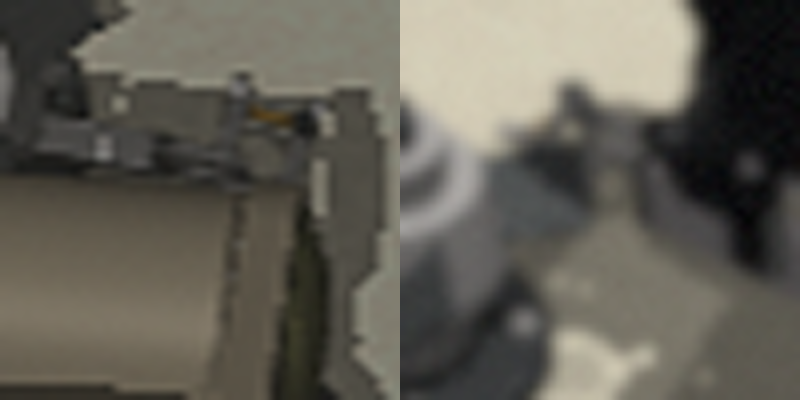

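{"name": "jog_arm", "arguments": {
  "steps": [0,-3,0,0,0,0,-4,0,0,0,0,-4,0,0,0,0,-4,0,0,0,0,-4,0,0,0,0,-4,0,0,0,0,-3,0,0,0,0,-3,0,0,0]
}}

```text
clock: 12.8
ee_pos: [0.5036, 0.0952, 0.0268]
eef_rot: [0.001, 0.992, -0.128, 0.002]
force: [-0.5, 0.7, -2.8]
opening: 0.317
```

```bash
python3 st.py
```

```text
clk 12.8 p [0.5036 0.0952 0.0268] yaw -0.2574 tilt [ 0.0038 -0.0034] C [0.5125 0.0936 0.0228] rest eye in balance mm [103.17   2.72] F [-0.54  0.75 -2.76] Fx along -0.72 tiltx 0.0045 0.0024
```

{"name": "jog_arm", "arguments": {
  "steps": [0,-2.5,0,0,0,0,-2.5,0,0,0,0,-2.5,0,0,0,0,-2.5,0,0,0,0,-2.5,0,0,0,0,-2,0,0,0,0,0,0,0,0]
}}

```text
clock: 13.5
ee_pos: [0.4905, 0.0988, 0.027]
eef_rot: [0.001, 0.992, -0.128, 0.005]
force: [3.1, -0.2, -4.3]
opening: 0.313
```

```bash
python3 st.py;python3 look.py 10
```

```text
clk 13.5 p [0.4905 0.0988 0.027 ] yaw -0.2576 tilt [ 0.0089 -0.0039] C [0.4994 0.0972 0.023 ] rest eye in balance mm [116.74   2.6 ] F [ 3.12 -0.22 -4.33] Fx along 3.07 tiltx 0.0096 0.0015
```

View pics/z10.png

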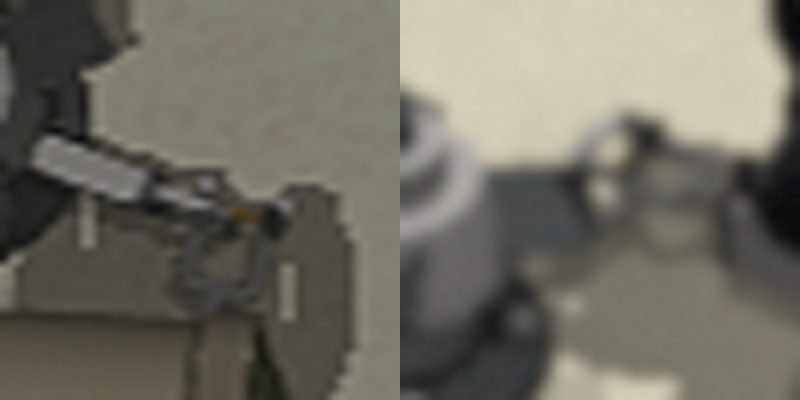

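{"name": "jog_arm", "arguments": {
  "steps": [0,0,0,0,0,0,0,0,0,0,0,0,0,0,0,0,0,0,0,0,0,2,0,0,0,0,3,0,0,0,0,4,0,0,0,0,4,0,0,0,0,3,-0.7,0,0,0,3,-0.7,0,0,0,0,0,0,0]
}}

```text
clock: 14.7
ee_pos: [0.5096, 0.0951, 0.0269]
eef_rot: [0.001, 0.992, -0.128, 0.003]
force: [0.8, -0.3, -2.0]
opening: 0.316
```

```bash
python3 st.py
```

```text
clk 14.7 p [0.5096 0.0951 0.0269] yaw -0.2577 tilt [ 0.005  -0.0036] C [0.5186 0.0936 0.0229] rest eye in balance mm [97.34  1.27] F [ 0.77 -0.31 -2.02] Fx along 0.83 tiltx 0.0058 0.0022
```

Free in the hook with the arm near rest. Lower it now.

{"name": "jog_arm", "arguments": {
  "steps": [0,0,0,2,0,0,0,0,2,0,0,0,0,1,0,0,0,0,0,0]
}}

```text
clock: 15.1
ee_pos: [0.5093, 0.0952, 0.0214]
eef_rot: [0.001, 0.992, -0.128, 0.003]
force: [-0.8, 1.0, -0.9]
opening: 0.314
```

```bash
python3 st.py
```

```text
clk 15.1 p [0.5093 0.0952 0.0214] yaw -0.2576 tilt [ 0.0046 -0.0036] C [0.5183 0.0936 0.0175] rest eye in balance mm [97.64  1.27] F [-0.8   1.05 -0.9 ] Fx along -1.04 tiltx 0.0054 0.0023
```

{"name": "jog_arm", "arguments": {
  "steps": [0,0,0,0.7,0,0,0,0,0.7,0,0,0,0,0,0]
}}

```text
clock: 15.4
ee_pos: [0.5093, 0.0952, 0.0214]
eef_rot: [0.002, 0.992, -0.128, 0.003]
force: [-0.0, -0.1, -1.3]
opening: 0.317
```

```bash
python3 st.py
```

```text
clk 15.4 p [0.5093 0.0952 0.0214] yaw -0.2574 tilt [ 0.006  -0.0039] C [0.5182 0.0937 0.0174] rest eye in balance mm [97.68  1.21] F [-0.05 -0.11 -1.27] Fx along -0.02 tiltx 0.0068 0.0022
```

{"name": "jog_arm", "arguments": {
  "steps": [0,0,0,1.5,0,0,0,0,0,0]
}}

```text
clock: 15.6
ee_pos: [0.5094, 0.0952, 0.0213]
eef_rot: [0.002, 0.992, -0.128, 0.004]
force: [0.2, -0.2, -1.6]
opening: 0.316
```

```bash
python3 st.py
```

```text
clk 15.6 p [0.5094 0.0952 0.0213] yaw -0.2572 tilt [ 0.0076 -0.0041] C [0.5184 0.0937 0.0174] rest eye in balance mm [97.56  1.16] F [ 0.23 -0.17 -1.58] Fx along 0.27 tiltx 0.0084 0.002
```

{"name": "jog_arm", "arguments": {
  "steps": [0.4,0,0,0,0,0.5,0,0,0,0,0.6,0,0,0,0,0.7,0,0,0,0,0.7,0,0,0,0,0.7,0,0,0,0]
}}

```text
clock: 16.2
ee_pos: [0.5098, 0.0952, 0.021]
eef_rot: [0.001, 0.992, -0.128, 0.004]
force: [0.4, 0.5, 0.5]
opening: 0.698
```

```bash
python3 st.py; python3 look.py 11
```

```text
clk 16.2 p [0.5098 0.0952 0.021 ] yaw -0.2573 tilt [ 0.0081 -0.004 ] C [0.5187 0.0937 0.017 ] rest eye in balance mm [97.19  1.06] F [0.37 0.54 0.45] Fx along 0.22 tiltx 0.0089 0.0018
```

View pics/side11.png

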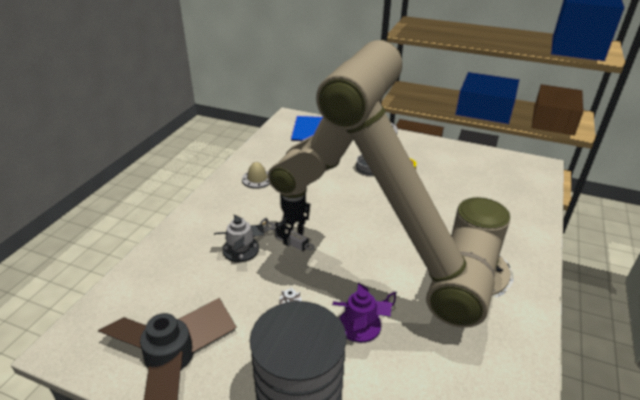

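{"name": "jog_arm", "arguments": {
  "steps": [0.7,0,0,-8,0,0.7,0,0,-15,0,0.7,0,0,-30,0,0.7,0,0,-40,0,0.7,0,0,-40,0,0.7,-5,0,-40,0,0.7,0,0,-10,0,0.7,0,0,0,0]
}}

```text
clock: 17.1
ee_pos: [0.5025, 0.0973, 0.215]
eef_rot: [0.001, 0.992, -0.128, 0.005]
force: [0.8, 0.1, 0.5]
opening: 0.702
```

```bash
python3 st.py
python3 - <<'E'
from h import *
d=grab('wrist','w12')
E
python3 look.py 12
```

```text
clk 17.1 p [0.5025 0.0973 0.215 ] yaw -0.2573 tilt [ 0.009  -0.0039] C [0.5114 0.0958 0.2111] rest eye in balance mm [104.82   0.91] F [0.83 0.1  0.49] Fx along 0.78 tiltx 0.0097 0.0015
```

View pics/w12.png

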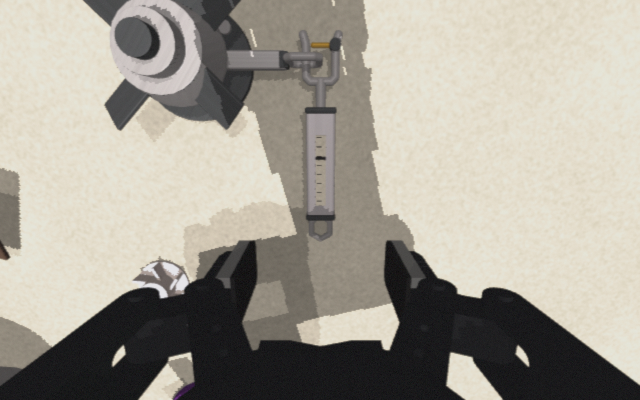

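View pics/z12.png

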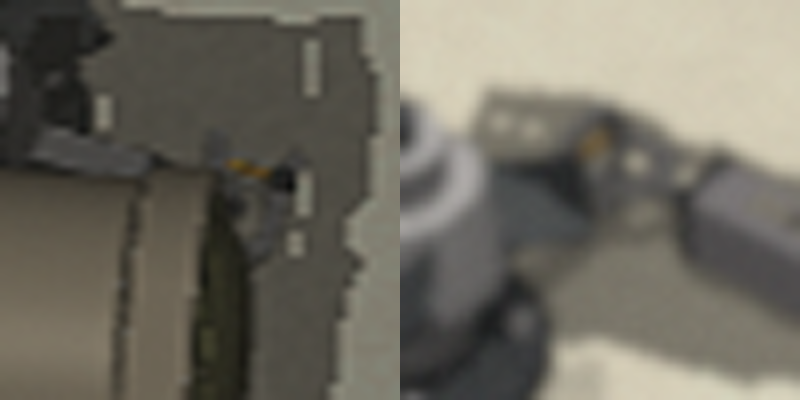

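Run:
```python
from h import *
d=np.load('pics/w12.npz'); W=wpts(d)
c=[wray(d,u,v,.034) for u,v in [(306,110),(336,110),(306,217),(335,217)]]
f=(c[0]+c[1])/2;b=(c[2]+c[3])/2;C=(f+b)/2;ax=(f-b)/np.linalg.norm(f-b);print('C',C,'yaw',np.arctan2(ax[1],ax[0]),np.linalg.norm(f-b))
for v in (115,140,165,190,210): print(v,W[v,312:330,2].mean().round(4))
s=W[50:72,285:325].reshape(-1,3); s=s[(s[:,2]>.046)&(s[:,2]<.06)]; l=cv2.fitLine((s[:,:2]*1000).astype(np.float32),2,0,.1,.1).ravel(); print('eye',len(s),l,np.arctan2(l[0],l[1]))
e=wray(d,319,62,.05)[:2]-C[:2]; print('eye in bal',e@ax[:2],e@np.array([-ax[1],ax[0]]))
print(r.get_obs()['clock'])
```

```text
C [0.51836499 0.09348622 0.034     ] yaw -0.2619841879189193 0.10592960763027368
115 0.035
140 0.0351
165 0.0356
190 0.0357
210 0.0352
eye 333 [2.5804403e-01 9.6613318e-01 6.1591711e+02 8.3180855e+01] 0.26099712
eye in bal 0.09272438152524143 0.001972271809062648
17.25
```

Everything measured is within the limits, so I'm handing in.

```bash
python3 -c "
from rig import r
print(r.job_done())"
```

```text
the job is handed in; nothing more can be done
None
```

The job is handed in. The balance is clipped onto the torque arm's eye and lies flat on the bench, with the arm back at rest. `job_done` gives no verdict, so the checks below are my own measurements.

- **Clipping on:** I pushed the hook on along the stand's +x and followed the arm as it gave way. The highest push I read was about 6.5 N, though I only read the force between moves. The pictures show the gate opening and then shut behind the outer bar.
- **Draw-back:** I pulled the arm back against about 3 N for roughly half a second. That works out to about 9 mm at the eye, slightly short of the centimetre asked for but past the required 5 mm.
- **Final state:**
  - The gate looks shut in the last wrist picture.
  - The bar is about 93–97 mm ahead of the case centre and 1–2 mm off its middle line.
  - The arm is within about 0.01 rad of rest.
  - The top of the case is level at about 35 mm, so the balance lies flat.
  - The gripper is clear, about 0.2 m up, and touches nothing.
- **Bystanders:** The route stayed clear of them, but I didn't measure their positions again at the end.
- **Disagreement:** The last picture put the bar at 93 mm and the arm's pose at release put it at 97 mm. Both are within 70–112 mm.

I handed it in at about 17 s of the 61 s allowed.

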